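Refill a tilt-out bin with grinding balls

ROBOT

A 6-joint arm with a two-finger parallel gripper is mounted at the origin on a cart in front of the work surface, level with it; the furniture and walls round the work are solid. World frame = base frame: x ahead of the robot, y to its left, z up, the work surface at z = 0. Lengths are in mm, angles in rad, forces in N, time in s.
With the tool pointing down it reaches from about 350 to 875 mm from the base axis. Payload 15.5 kg.
Tool frame: the origin (TCP) lies at the very end of the fingers, on their centre line; the grasp point (between the pads) lies 19 mm behind it (bot.grip_point_offset is the distance from the TCP to the grasp point, in mm); z points along the fingers, y is the direction in which the jaws open and shut (so a half turn about z gives the same grasp; the last joint's range is limited). The gripper opens to 85 mm and grips with 20 to 120 N. Pads are 22 mm wide; open, the fingers measure 114 mm over their backs; the gripper's body (76 mm by 85 mm) begins 54 mm behind the grasp point. The pads swing forward as they close: fully open they stand 13 mm farther back than shut.
Start: joints at [1.212, 0.494, 1.345, -0, 1.302, -0.096], TCP at [162.964, 603.381, 231.277] pointing down, gripper open.
Joint ranges: [-2.91, 2.91], [-0.82, 2.16], [0.22, 2.67], [-1.22, 4.37], [0.12, 2.79], [-3.08, 3.08]. Speed limits (rad/s): [1.89, 1.89, 2.57, 3.01, 3.01, 3.01].

INTERFACE

Orientations are given as [roll, pitch, yaw] about the fixed x, y, z axes, in that order (R = Rz(yaw) Ry(pitch) Rx(roll)).
In Python, from station import telemetry, eyes, workorder, bot gives the robot as it stands. The module is installed in compiled form; this text tells all that it offers.
- The arm moves only by the tool step_arm, never from a script. Its argument "motion" is text: rows parted by semicolons, each of 6 numbers parted by spaces: the shift along the tool's x, y, z scaled (see below), then the turn, a rotation vector about the tool's x, y, z scaled (see below). A call has 1 to 8 rows; each row shifts and turns the commanded pose from where the row before left it, along the tool's axes as they then stand; what a row does not reach is not made up. The controller multiplies each number of a shift by 0.2 m and each number of a turn by 5 degrees. A row lasts 1/10 s, in which the tool goes at most 50 mm and 8.59 degrees, less where a joint would pass 70% of its speed; a pose out of reach is approached as far as the arm can. A call with a number of a shift or a turn outside -1 to 1 is refused whole. A call with a gripper value outside its range is refused whole. "claw" is the opening, from 0 (shut) to 1 (fully open), set as the call begins (left out, the last holds). The fingers move at their own pace and stop on an object; the grip force is fixed at half the most. Time passes only in rows, so rows that do not move let the fingers close. It gives the time, the measured TCP pose, the force and the opening at its end, in the units of the state.
- telemetry.read_state(): the state, without advancing time (a new reading comes with each control period).
- eyes.read_camera(name): name is "scene" or "top" or "wrist"; returns the picture (480x640x3 uint8, red, green, blue); there is no depth.
- eyes.calibration(name): a dict with "K" (3x3 intrinsics, pixels), "rvec" (rotation vector, rad) and "tvec" (3), from world to camera coordinates, as OpenCV has them. Camera axes: x right, y down, z forward; pixel columns grow to the right and rows downward; lengths in mm; the calibration is good to about 2 mm. A picture is of the moment at which its call begins: read the wrist's pose just before it. calibration takes no time and is no camera call; for the wrist camera it gives the pose at the moment of the call.
- workorder.sign_off(): hands the job in, once; it reports no verdict.
The state is a dict: "t": time; "joints": joint angles; "qd": joint speeds; "joint_efforts": joint torques, N m; "tcp_pos": TCP position; "eef_rot": TCP orientation; "ft_force": force on the tool from outside, world axes, zero at the start; "ft_torque": the same for the moment, N m; "width": finger opening in mm.
Only numpy, scipy, OpenCV 4.12 (cv2) and the standard library are available. Lean on these libraries where they do the work, as an engineer would, in place of code of your own. Each camera call takes 0.05 s, during which the arm holds its last target. There are 200 camera calls.

TASK

Refill the blue-fronted tilt-out bin with the six steel grinding balls from the orange scoop that stands in its way. First move the scoop well aside, balls still in it, and set it down upright on the counter and let go of it; then pull the bin open to its stop. Take the scoop up again by its black handle, pour all six balls into the tilted bin, and set the empty scoop upright on the counter; leave the bin open, spill nothing and leave the other things where they are.

Things in the scene. Friction and masses are not known exactly. Their poses are not given: they have to be found in the camera images.
- bin_unit: grey housing of the tilt-out bin, fixed, 120 (x) x 170 (y) x 195 mm high; origin at the centre of its underside, on the counter; its -x axis is the way the front faces (towards the robot, turned up to 0.2 rad). The counter to its left (+y) is free for 0.4 m in front of x = 0.55; a wall cabinet hangs 0.45 m above the counter beyond x = 0.63, y = 0.03
- bin (a joint): tilt of the bin in the housing, rad: 0 closed, 0.65 at its stop; starts 0 to 0.08. The bin turns about a level hinge at the foot of its front, the top coming out towards the robot and down. The hinge is stiff: it takes about 2 to 5 N at the bar and the bin stays at whatever tilt it is left
- bin_hinge (a point): middle of the bin's hinge line (which runs along the unit's y), 24 mm above the counter, 62 mm in front of the unit's origin; the point's axes turn with the bin
- bin_bar (a point): middle of the pull bar: level steel bar 10 mm thick, 90 mm long along the unit's y, 39 mm in front of the blue panel's face, 182 mm above the counter when closed (13 mm below the housing's top); in the bin's frame 43 mm forward and 158 mm up from the hinge. Can be taken from above, a finger each side. At the stop it is 130 mm in front of the hinge line, 124 mm above the counter
- bin_in (a point): centre of the bin's inner floor; z along the front panel, turning with the bin. Open-topped box, inside 84 mm (x) x 142 mm (y), white sides stepped from 160 mm high at the front to 100 at the back, back wall 100 high. At the stop the mouth is the 95 mm gap between the panel's top edge and the housing's front; the sides reach 176 mm above the counter
- bin_edge (a point): middle of the top edge of the blue front panel, 166 mm from the hinge; at the stop it is about 100 mm in front of the hinge line and 156 mm above the counter
- scoop_mid (a point): centre of the orange scoop's body, half-way up (27.5 mm above its underside). Body 100 mm long (x), 62 wide (y), 55 high, walls 3; +x is the pouring nose, -x the handle. Floor level under the rear 55 mm, then a 35 degree ramp up to the nose. It starts with the handle towards the bin. 0.17 kg (x0.8 to 1.3) and the balls
- scoop_lip (a point): middle of the scoop's pouring lip, 50 mm ahead of the body's centre and 34 mm above its underside; the side walls stand 21 mm above it. Because of the ramp, balls leave only when the scoop is tilted nose-down by clearly more than 35 degrees; all are out by 60
- scoop_grip (a point): middle of the scoop's black handle, 84 mm behind the body's centre and 41 mm above the underside: an upright plate 60 mm long (from the rear wall backwards), 12 mm thick (y) and 34 mm high, to be pinched across its thickness; axes as the scoop's
- scoop_handle: the same black handle plate, part of the scoop; origin at its centre, 80 mm behind the body's centre
- ball0_center (a point): centre of a steel grinding ball, 18 mm across, 24 g; starts in the scoop
- ball1_center (a point): centre of a steel grinding ball, 18 mm across, 24 g; starts in the scoop
- ball2_center (a point): centre of a steel grinding ball, 18 mm across, 24 g; starts in the scoop
- ball3_center (a point): centre of a steel grinding ball, 18 mm across, 24 g; starts in the scoop
- ball4_center (a point): centre of a steel grinding ball, 18 mm across, 24 g; starts in the scoop
- ball5_center (a point): centre of a steel grinding ball, 18 mm across, 24 g; starts in the scoop
- pot_mid (a point): white-lidded specimen pot, 51 mm wide, 74 mm high, loose bystander; its centre, half-way up
- brown_vial_mid (a point): large brown glass vial, 49 mm wide, 115 mm high, loose bystander; its centre, half-way up
- clear_vial_mid (a point): clear glass vial with green band, 39 mm wide, 89 mm high, loose bystander; its centre, half-way up
- tub_mid (a point): white open tub, 76 mm square, 62 mm high, loose bystander; its centre, half-way up
There are look-alikes about, which are no part of the job. Of the things like the part that bears scoop_mid, leave any that is purple; of the rest the larger one is meant.

How it is judged (in metres and radians):
On the way, in this order (a step that is already met when the one before it is completed fails the run):
1. the scoop, with all the balls in it, stands upright on the counter at least 10 cm from where it stood, let go, with the bin not yet opened (angle between scoop_mid's own z axis and vertical below 0.12 rad and height (world z) of scoop_mid below 0.035 m and contact force between the fingers and scoop below 0.1 N and distance of scoop_mid from where it was at the start of the episode above 0.1 m and value of joint bin below 0.3 rad and x of ball0_center in the frame of scoop_mid between -0.05 and 0.05 m and y of ball0_center in the frame of scoop_mid between -0.031 and 0.031 m and z of each of ball0_center, ball1_center, ball2_center, ball3_center, ball4_center, ball5_center in the frame of scoop_mid below 0.04 m and x of ball1_center in the frame of scoop_mid between -0.05 and 0.05 m and y of ball1_center in the frame of scoop_mid between -0.031 and 0.031 m and x of ball2_center in the frame of scoop_mid between -0.05 and 0.05 m and y of ball2_center in the frame of scoop_mid between -0.031 and 0.031 m and x of ball3_center in the frame of scoop_mid between -0.05 and 0.05 m and y of ball3_center in the frame of scoop_mid between -0.031 and 0.031 m and x of ball4_center in the frame of scoop_mid between -0.05 and 0.05 m and y of ball4_center in the frame of scoop_mid between -0.031 and 0.031 m and x of ball5_center in the frame of scoop_mid between -0.05 and 0.05 m and y of ball5_center in the frame of scoop_mid between -0.031 and 0.031 m), for 0.2 s.
2. the bin is open to its stop (within 0.04 rad) while the scoop still stands aside (value of joint bin above 0.61 rad and angle between scoop_mid's own z axis and vertical below 0.12 rad and height (world z) of scoop_mid below 0.035 m), for 0.2 s.
3. the scoop is held by its black handle and tilted to pour, off the counter, the bin still open (value of joint bin above 0.61 rad and contact force between the fingers and scoop_handle above 1 N and angle between scoop_mid's own z axis and vertical above 0.6 rad and height (world z) of scoop_lip above 0.1 m), for 0.1 s.
4. all six balls are in the open bin (x of ball0_center in the frame of bin_in between -0.05 and 0.05 m and y of ball0_center in the frame of bin_in between -0.075 and 0.075 m and z of ball0_center in the frame of bin_in between 0 and 0.09 m and x of ball1_center in the frame of bin_in between -0.05 and 0.05 m and y of ball1_center in the frame of bin_in between -0.075 and 0.075 m and z of ball1_center in the frame of bin_in between 0 and 0.09 m and x of ball2_center in the frame of bin_in between -0.05 and 0.05 m and y of ball2_center in the frame of bin_in between -0.075 and 0.075 m and z of ball2_center in the frame of bin_in between 0 and 0.09 m and x of ball3_center in the frame of bin_in between -0.05 and 0.05 m and y of ball3_center in the frame of bin_in between -0.075 and 0.075 m and z of ball3_center in the frame of bin_in between 0 and 0.09 m and x of ball4_center in the frame of bin_in between -0.05 and 0.05 m and y of ball4_center in the frame of bin_in between -0.075 and 0.075 m and z of ball4_center in the frame of bin_in between 0 and 0.09 m and x of ball5_center in the frame of bin_in between -0.05 and 0.05 m and y of ball5_center in the frame of bin_in between -0.075 and 0.075 m and z of ball5_center in the frame of bin_in between 0 and 0.09 m and value of joint bin above 0.61 rad), for 0.2 s.
At the end, for the whole second after the job is handed in: All six balls lie in the bin, which is open to its stop (within 0.04 rad); the scoop stands upright (within 7 degrees) on the counter, at rest and released (all of step 4 and angle between scoop_mid's own z axis and vertical below 0.12 rad and height (world z) of scoop_mid below 0.035 m and contact force between the fingers and scoop below 0.1 N and linear speed of scoop_handle below 0.03 m/s); the robot touches nothing.
It fails at once if a bystander is shifted by more than 30 mm or tipped over (distance of any of pot_mid, brown_vial_mid, clear_vial_mid, tub_mid from where it was at the start of the episode above 0.03 m or angle between any of pot_mid, brown_vial_mid, clear_vial_mid, tub_mid's own z axis and vertical above 0.6 rad).
It fails at once if a ball is spilled on the counter or the floor (height (world z) of any of ball0_center, ball1_center, ball2_center, ball3_center, ball4_center, ball5_center below 0.0105 m).
It also fails if it takes over 72 s, if anything falls off the work surface, if the arm or the gripper's body presses on something with over 40 N, if the wrist force passes 120 N, or if a joint passes its speed limit or range.

## Working session

There is one attempt and no reset: what is moved stays moved. The work goes in short steps, Python scripts to look and compute and a tool call to move; the robot and the scene stay as the last step left them, time stands still between calls to the robot, and variables do not carry over. Pictures are saved under pics/ and viewed, about 8 in all and at most 12, crops included, and the job is handed in when it is done.

Besides the shell and the picture viewer there is one more tool, called after "Emit:" by a JSON object that holds its "api" and its "payload". step_arm: Moves the arm, as the interface text tells. Shifts and turns lie within -1 to 1; 1 stands for 0.2 m of shift or 5 degrees of turn. Its arguments: {"type":"object","properties":{"motion":{"type":"string"},"claw":{"type":"number"}},"required":["motion"]}

```bash
mkdir -p pics
cat > h.py <<'E'
import numpy as np, cv2
from station import telemetry, eyes, workorder, bot
from scipy.spatial.transform import Rotation as R
def snap(cam,fn,crop=None,scale=1):
    im=eyes.read_camera(cam)[:,:,::-1]
    if crop: x0,y0,x1,y1=crop; im=im[y0:y1,x0:x1]
    if scale!=1: im=cv2.resize(im,None,fx=scale,fy=scale,interpolation=cv2.INTER_CUBIC)
    cv2.imwrite('pics/'+fn,im)
def ray(cal,u,v,z):
    Rm=cv2.Rodrigues(np.array(cal['rvec'],float))[0]; t=np.array(cal['tvec'],float).ravel()
    c=-Rm.T@t; d=Rm.T@np.linalg.inv(np.array(cal['K']))@np.array([u,v,1.])
    return c+d*(z-c[2])/d[2]
def proj(cal,P):
    return cv2.projectPoints(np.array(P,float).reshape(-1,1,3),np.array(cal['rvec'],float),np.array(cal['tvec'],float),np.array(cal['K'],float),None)[0].reshape(-1,2)
def state():
    s=telemetry.read_state(); print('t',s['t'],'tcp',np.round(s['tcp_pos'],1),'rot',np.round(s['eef_rot'],3),'w',s['width'],'F',np.round(s['ft_force'],1),'q',np.round(s['joints'],2)); return s
def plan(pos,rpy,s=None):
    "shift (scaled) along the present tool axes and turn (scaled) to reach pose"
    s=s or telemetry.read_state(); R0=R.from_euler('xyz',s['eef_rot']); R1=R.from_euler('xyz',rpy)
    d=R0.inv().apply(np.array(pos)-s['tcp_pos']); rv=(R0.inv()*R1).as_rotvec(degrees=True)
    print('shift/200',np.round(d/200,3),'turn/5deg',np.round(rv/5,2))
E
python3 - <<'E'
from h import *
state()
snap('top','top1.png'); snap('scene','scene1.png')
for c in('top','scene'): k=eyes.calibration(c); Rm=cv2.Rodrigues(np.array(k['rvec'],float))[0]; print(c,np.round(-Rm.T@np.array(k['tvec']).ravel()),np.array(k['K'])[0])
E
```

```text
t 0.0 tcp [162.8 603.  230.7] rot [-3.14  -0.     2.878] w 85.23781191605548 F [-0.5  0.8 -0.5] q [ 1.21  0.49  1.35  0.    1.3  -0.1 ]
top [ 270.  -52. 1391.] [579.86503331   0.         320.7578719 ]
scene [  43. -701.  982.] [523.06826588   0.         314.27128752]
```

View pics/top1.png

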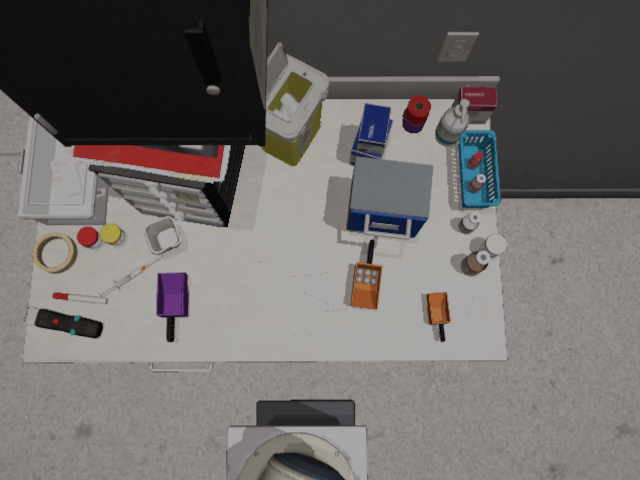

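View pics/scene1.png

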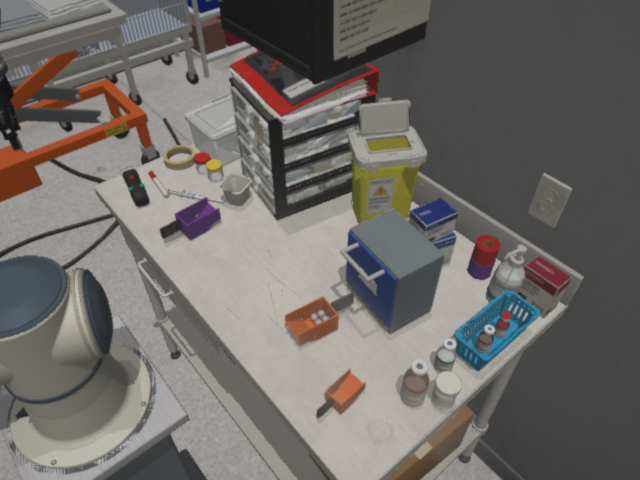

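The top view shows three candidate scoops: orange with balls at (367,286), a small orange one at (439,308) and a purple one at (172,294). The one meant is the larger orange one at (367,286), because it isn't purple and it holds the balls. I'll confirm that in an enlarged crop.

Run:
```python
from h import *
snap('top','top2.png',(330,150,460,330),4) if 0 else None
im=cv2.imread('pics/top1.png')[150:345,335:465]; a=cv2.resize(im,None,fx=3,fy=3,interpolation=cv2.INTER_CUBIC)
im=cv2.imread('pics/scene1.png')[205:400,275:405]; b=cv2.resize(im,None,fx=3,fy=3,interpolation=cv2.INTER_CUBIC)
cv2.imwrite('pics/crop1.png',np.hstack([a,b]))
k=eyes.calibration('top')
for n,u,v,z in [('scoop',367,287,40),('handle',370,252,50),('barL',366,234,182),('barR',409,237,182),('hTL',354,162,195),('hTR',432,166,195),('hBL',350,206,195),('hBR',427,212,195),('tub',163,237,40),('pot',495,244,74),('brown',478,262,100),('small',439,308,30),('cabR',265,145,450)]: print(n,np.round(ray(k,u,v,z)))
```

```text
scoop [ 463. -166.   40.]
handle [ 545. -174.   50.]
barL [ 558. -154.  182.]
barR [ 551. -246.  182.]
hTL [ 716. -131.  195.]
hTR [ 706. -300.  195.]
hBL [ 616. -120.  195.]
hBR [ 602. -285.  195.]
tub [586. 319.  40.]
pot [ 558. -463.   74.]
brown [ 511. -413.  100.]
small [ 415. -334.   30.]
cabR [653.  40. 450.]
```

View pics/crop1.png

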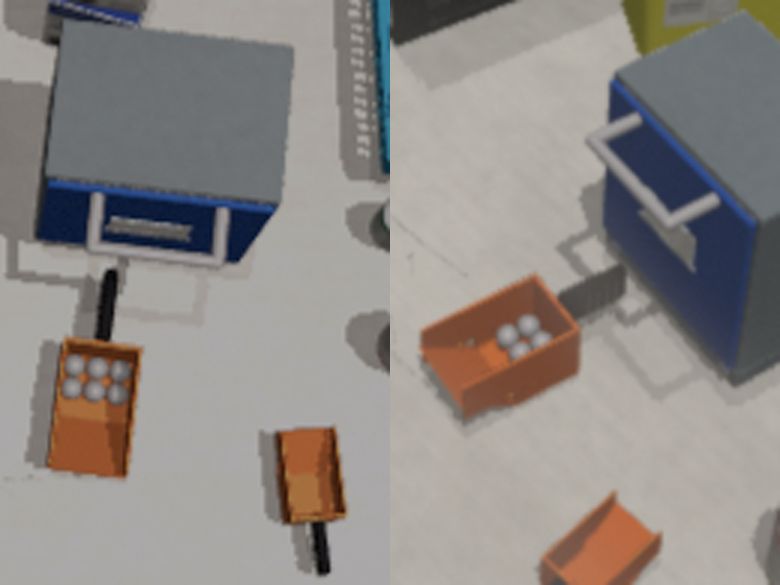

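Run:
```python
from h import *
k=eyes.calibration('top')
f=lambda x,y,z: ray(k,335+x/3,150+y/3,z)[:2]
rl,rr,nr,nl=[f(*p,55) for p in[(64,340),(142,347),(127,477),(49,467)]]
h0,h1=f(104,340,58),f(112,270,58)
print('scoop c',(rl+rr+nr+nl)/4,'nose yaw',np.degrees(np.arctan2(*((nl+nr-rl-rr)[::-1]))), 'len',np.linalg.norm(nl+nr-rl-rr)/2,'wid',np.linalg.norm(rl-rr))
print('handle',h0,h1,np.degrees(np.arctan2(*((h0-h1)[::-1]))))
c=[f(*p,195) for p in[(63,25),(293,46),(278,202),(48,180)]]
print('housing c',np.mean(c,0),c); d=(c[0]+c[1]-c[2]-c[3]); print('yaw',np.degrees(np.arctan2(d[1],d[0])),np.degrees(np.arctan2(*( -(c[3]-c[2])[0],(c[3]-c[2])[1]))))
b0,b1=f(92,248,182),f(222,261,182);print('bar',b0,b1,(b0+b1)/2)
```

```text
scoop c [ 464.23939437 -164.16934037] nose yaw 172.10098968474253 len 101.03621435577483 wid 61.01644257538011
handle [ 516.49381646 -171.70017463] [ 572.36417674 -179.31834148] 172.23535614285575
housing c [ 657.50428211 -211.20557132] [array([ 724.50227823, -135.04582645]), array([ 707.71138737, -301.96288147]), array([ 590.44861955, -285.64175129]), array([ 607.35484331, -122.17182608])]
yaw -7.099469602794555 -5.904595080318859
bar [ 560.44817102 -153.56055879] [ 550.52013687 -246.17262199] [ 555.48415395 -199.86659039]
```

The crop confirms it: the larger orange scoop, with the six balls, has its handle towards the bin and lies under the pull bar. I'll pinch the handle with the tool leaning 30° in under the bar. Once clear I'll turn the scoop nose-outward and set it down to the left.

```bash
cat >> h.py <<'E'
def seq(wps,s=None):
    "for each (pos,rpy_deg): shift first in the old tool axes, then turn; scaled totals and least rows"
    s=s or telemetry.read_state(); p=np.array(s['tcp_pos']); r=R.from_euler('xyz',s['eef_rot'])
    for pos,rpy in wps:
        d=r.inv().apply(np.array(pos)-p)/200; r1=R.from_euler('xyz',rpy,degrees=True)
        tv=(r.inv()*r1).as_rotvec(degrees=True)/5
        print('shift',np.round(d,3),'rows>=%.1f'%(np.linalg.norm(d)*4),'| turn',np.round(tv,2)); p=np.array(pos);r=r1
E
python3 - <<'E'
from h import *
Y=180
seq([((450,200,250),(Y,0,165)),((480,-168,240),(Y,0,172)),((492,-168,137),(Y,30,172)),((556.4,-177.3,24.5),(Y,30,172))])
E
```

```text
shift [-1.912 -1.571 -0.095] rows>=9.9 | turn [-0.01 -0.   -0.02]
shift [-0.621 -1.738  0.05 ] rows>=7.4 | turn [ 0.   0.  -1.4]
shift [-0.059  0.008  0.515] rows>=2.1 | turn [-0. -6. -0.]
shift [-0.001 -0.001  0.65 ] rows>=2.6 | turn [0. 0. 0.]
```

Emit:
{"api": "step_arm", "payload": {"motion": "-0.12 -0.1 -0.006 0 0 0;-0.16 -0.131 -0.008 0 0 0;-0.19 -0.155 -0.009 0 0 0;-0.19 -0.155 -0.009 0 0 0;-0.19 -0.155 -0.009 0 0 0;-0.19 -0.155 -0.009 0 0 0;-0.19 -0.155 -0.009 0 0 0;-0.19 -0.155 -0.009 0 0 0", "claw": 1}}

```text
t: 0.9
tcp_pos: [377.2, 303.4, 244.9]
eef_rot: [-3.142, -0.0, 2.878]
ft_force: [-0.1, 1.1, 0.6]
width: 85.4
```

Emit:
{"api": "step_arm", "payload": {"motion": "-0.19 -0.155 -0.009 0 0 0;-0.16 -0.131 -0.008 0 0 0;-0.14 -0.12 -0.01 0 0 0;-0.08 -0.22 0 0 0 -0.2;-0.08 -0.22 0 0 0 -0.2;-0.08 -0.22 0 0 0 -0.2;-0.08 -0.22 0 0 0 -0.2;-0.08 -0.22 0 0 0 -0.2"}}

```text
t: 1.7
tcp_pos: [477.7, -33.0, 250.2]
eef_rot: [3.142, -0.0, 2.966]
ft_force: [0.8, 0.6, -0.7]
width: 85.6
```

Emit:
{"api": "step_arm", "payload": {"motion": "-0.08 -0.22 0 0 0 -0.2;-0.07 -0.2 0.02 0 0 -0.2;-0.05 -0.12 0.02 0 -1 0;0 0 0 0 -1 0;0 0 0 0 -1 0;0 0 0 0 -1 0;0 0 0 0 -1 0;0 0 0 0 -1 0"}}

```text
t: 2.5
tcp_pos: [499.6, -144.4, 242.5]
eef_rot: [-3.14, 0.527, 3.0]
ft_force: [1.7, 0.9, 0.0]
width: 85.5
```

Run:
```python
from h import *
state()
seq([((492,-168,137),(180,30,172)),((556.4,-177.3,24.5),(180,30,172))])
```

```text
t 2.5 tcp [ 499.6 -144.4  242.5] rot [-3.14   0.527  3.   ] w 85.51789920477938 F [1.7 0.9 0. ] q [-0.52  0.16  2.    0.38  0.51 -2.24]
shift [ 0.284 -0.121  0.446] rows>=2.2 | turn [-0.03  0.04 -0.02]
shift [-0.001 -0.001  0.65 ] rows>=2.6 | turn [0. 0. 0.]
```

Emit:
{"api": "step_arm", "payload": {"motion": "0.095 -0.04 0.15 0 0 0;0.095 -0.04 0.15 0 0 0;0.094 -0.041 0.146 0 0 0;0 0 0 0 0 0"}}

```text
t: 2.9
tcp_pos: [494.3, -161.9, 150.9]
eef_rot: [3.134, 0.524, 3.0]
ft_force: [0.8, -0.4, 0.1]
width: 85.2
```

Run:
```python
from h import *
state()
seq([((492,-168,137),(180,30,172)),((556.4,-177.3,24.5),(180,30,172))])
snap('wrist','w1.png')
k=eyes.calibration('wrist')
print(proj(k,[(547,-176,58),(514,-171,58),(573,-180,58)]))
```

```text
t 2.9 tcp [ 494.3 -161.9  150.9] rot [3.134 0.524 3.   ] w 85.2015900085172 F [ 0.8 -0.4  0.1] q [-0.57  0.35  2.12  0.88  0.29 -2.81]
shift [ 0.041 -0.032  0.057] rows>=0.3 | turn [ 0.08  0.01 -0.02]
shift [-0.001 -0.001  0.65 ] rows>=2.6 | turn [0. 0. 0.]
[[305.16925443 228.7940539 ]
 [304.62763818 189.33746664]
 [305.44461938 255.10136809]]
```

View pics/w1.png

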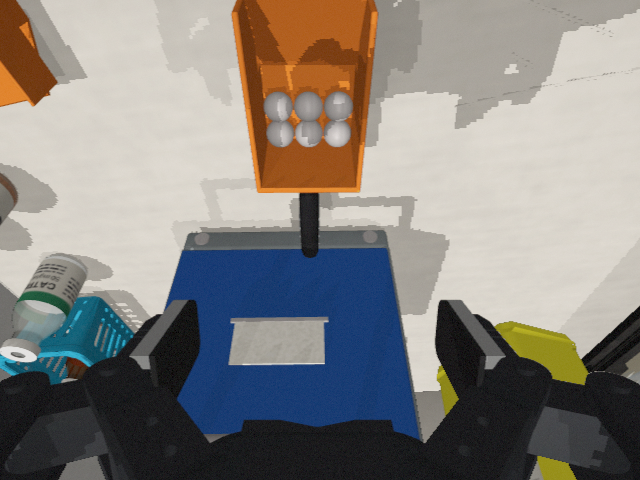

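The wrist view shows the handle at (309,193–257), about 4 px right of my prediction, so I'll shift +2 mm in y. The wrist is close to singular at 30° of lean. I'll use 20° and pinch nearer the body instead.

Emit:
{"api": "step_arm", "payload": {"motion": "0 0 0 0 1 0;0 0 0 0 1 0;0 0 0 0 0 0"}}

```text
t: 3.25
tcp_pos: [500.0, -158.2, 155.5]
eef_rot: [3.124, 0.43, 3.007]
ft_force: [0.8, 0.5, 0.1]
width: 85.7
```

Run:
```python
from h import *
state()
seq([((501.8,-167.7,138),(180,20,172)),((542.4,-173.4,25),(180,20,172))])
```

```text
t 3.25 tcp [ 500.  -158.2  155.5] rot [3.124 0.43  3.007] w 85.66281208855827 F [0.8 0.5 0.1] q [-0.54  0.34  2.03  0.46  0.42 -2.37]
shift [ 0.023 -0.048  0.085] rows>=0.4 | turn [0.22 0.93 0.06]
shift [0.001 0.    0.601] rows>=2.4 | turn [0. 0. 0.]
```

Emit:
{"api": "step_arm", "payload": {"motion": "0.023 -0.048 0.085 0.2 0.9 0.06;0 0 0 0 0 0;0 0 0.1 0 0 0;0 0 0.1 0 0 0;0 0 0 0 0 0"}}

```text
t: 3.75
tcp_pos: [513.6, -167.5, 97.5]
eef_rot: [3.135, 0.351, 3.002]
ft_force: [-0.6, 0.4, -0.3]
width: 85.4
```

Run:
```python
from h import *
state()
seq([((542.4,-173.4,25),(180,20,172))])
```

```text
t 3.75 tcp [ 513.6 -167.5   97.5] rot [3.135 0.351 3.002] w 85.42762675152379 F [-0.6  0.4 -0.3] q [-0.51  0.48  1.99  0.37  0.37 -2.26]
shift [-0.013 -0.012  0.391] rows>=1.6 | turn [ 0.08  0.02 -0.  ]
```

Emit:
{"api": "step_arm", "payload": {"motion": "-0.003 -0.003 0.1 0.02 0 0;-0.003 -0.003 0.1 0.02 0 0;-0.003 -0.003 0.1 0.02 0 0;-0.003 -0.003 0.09 0.02 0 0;0 0 0 0 0 0;0 0 0 0 0 0"}}

```text
t: 4.35
tcp_pos: [542.0, -174.3, 27.0]
eef_rot: [-3.14, 0.351, 3.002]
ft_force: [-0.6, -0.1, 0.3]
width: 85.5
```

Run:
```python
from h import *
state()
seq([((542.4,-173.4,25),(180,20,172))])
```

```text
t 4.35 tcp [ 542.  -174.3   27. ] rot [-3.14   0.351  3.002] w 85.46632706418401 F [-0.6 -0.1  0.3] q [-0.48  0.65  1.96  0.53  0.23 -2.42]
shift [0.002 0.005 0.01 ] rows>=0.0 | turn [-0.02  0.02 -0.  ]
```

Emit:
{"api": "step_arm", "payload": {"motion": "0 0 0 0 0 0;0 0 0 0 0 0;0 0 0 0 0 0;0 0 0 0 0 0;0 0 0 0 0 0;0 0 0 0 0 0;0 0 0 0 0 0", "claw": 0}}

```text
t: 5.05
tcp_pos: [542.4, -174.4, 26.1]
eef_rot: [-3.14, 0.351, 3.002]
ft_force: [-1.7, 1.2, 6.4]
width: 11.4
```

Emit:
{"api": "step_arm", "payload": {"motion": "-0.008 0 -0.023 0 0 0;-0.013 0 -0.035 0 0 0;-0.013 0 -0.035 0 0 0;0 0 0 0 0 0;0 0 0 0 0 0"}}

```text
t: 5.55
tcp_pos: [542.4, -174.4, 45.7]
eef_rot: [-3.14, 0.351, 3.002]
ft_force: [-0.6, 0.5, -3.0]
width: 10.8
```

Run:
```python
from h import *
state()
a=eyes.read_camera('wrist')[:,:,::-1][0:300,140:480]; b=eyes.read_camera('scene')[:,:,::-1][200:380,260:460]
b=cv2.resize(b,(333,300)); cv2.imwrite('pics/l1.png',np.hstack([a,b]))
seq([((442,-160,45),(180,20,172)),((442,-40,140),(180,0,172))])
```

```text
t 5.55 tcp [ 542.4 -174.4   45.7] rot [-3.14   0.351  3.002] w 10.849976888939517 F [-0.6  0.5 -3. ] q [-0.48  0.61  1.95  0.44  0.27 -2.32]
shift [ 0.476  0.001 -0.172] rows>=2.0 | turn [-0.02  0.01 -0.  ]
shift [-0.084  0.594 -0.475] rows>=3.1 | turn [0. 4. 0.]
```

View pics/l1.png

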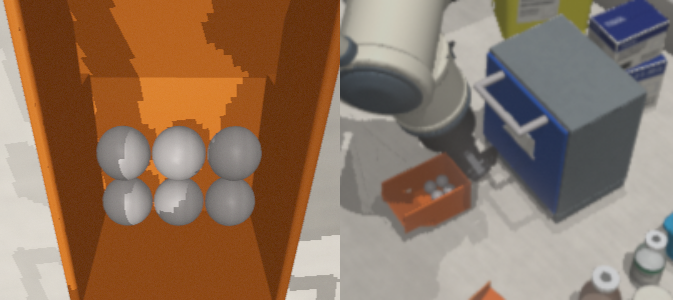

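The wrist crop shows all six balls in the lifted scoop at about (178,175). The scene crop shows the scoop roughly level. Next I back out and go left.

Emit:
{"api": "step_arm", "payload": {"motion": "0.05 0 -0.018 0 0 0;0.1 0 -0.036 0 0 0;0.12 0 -0.043 0 0 0;0.12 0 -0.043 0 0 0;0.086 0 -0.032 0 0 0;-0.01 0.06 -0.055 0 0 0;-0.014 0.1 -0.08 0 0 0;-0.014 0.1 -0.08 0 0 0"}}

```text
t: 6.45
tcp_pos: [446.6, -115.5, 82.3]
eef_rot: [3.141, 0.35, 3.001]
ft_force: [1.0, 1.1, -2.8]
width: 11.0
```

Emit:
{"api": "step_arm", "payload": {"motion": "-0.014 0.1 -0.08 0 0 0;-0.014 0.1 -0.08 0 0 0;-0.014 0.09 -0.07 0 0 0;-0.004 0.044 -0.03 0 0.5 0;0 0 0 0 0.8 0;0 0 0 0 0.8 0;0 0 0 0 0.8 0;0 0 0 0 0.8 0"}}

```text
t: 7.25
tcp_pos: [447.2, -49.8, 133.0]
eef_rot: [3.14, 0.025, 3.003]
ft_force: [-0.9, 0.1, -4.2]
width: 10.9
```

Run:
```python
from h import *
state()
a=eyes.read_camera('wrist')[:,:,::-1]; b=eyes.read_camera('scene')[:,:,::-1][130:370,160:480]
a=cv2.resize(a,(400,300)); b=cv2.resize(b,(400,300)); cv2.imwrite('pics/l2.png',np.hstack([a,b]))
```

```text
t 7.25 tcp [447.2 -49.8 133. ] rot [3.14  0.025 3.003] w 10.866294060700914 F [-0.9  0.1 -4.2] q [-0.25  0.39  1.9   0.01  0.83 -1.68]
```

View pics/l2.png

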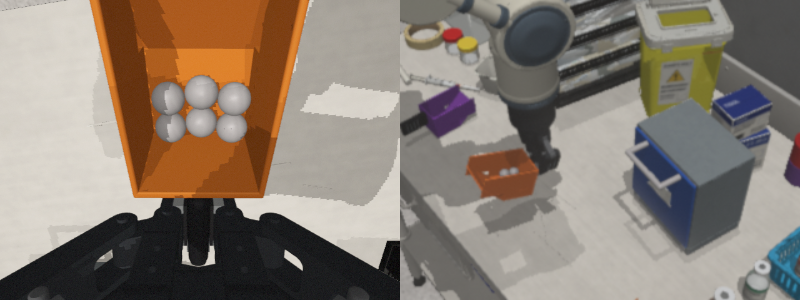

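No slip since the lift: the balls sit at the same wrist pixels, resting against the rear wall. Now I turn half round.

Emit:
{"api": "step_arm", "payload": {"motion": "0 0 0 0 0 0.4;0 0 0 0 0 0.7;0 0 0 0 0 0.9;0 0 0 0 0 1;0 0 0 0 0 1;0 0 0 0 0 1;0 0 0 0 0 1;0 0 0 0 0 1"}}

```text
t: 8.15
tcp_pos: [446.6, -49.7, 132.6]
eef_rot: [3.123, 0.023, 2.388]
ft_force: [0.1, 0.3, -4.3]
width: 11.1
```

Emit:
{"api": "step_arm", "payload": {"motion": "0 0 0 0 0 1;0 0 0 0 0 1;0 0 0 0 0 1;0 0 0 0 0 1;0 0 0 0 0 1;0 0 0 0 0 1;0 0 0 0 0 1;0 0 0 0 0 1"}}

```text
t: 8.95
tcp_pos: [446.6, -49.8, 132.5]
eef_rot: [3.113, 0.006, 1.69]
ft_force: [0.2, 0.7, -3.3]
width: 11.1
```

Emit:
{"api": "step_arm", "payload": {"motion": "0 0 0 0 0 1;0 0 0 0 0 1;0 0 0 0 0 1;0 0 0 0 0 1;0 0 0 0 0 1;0 0 0 0 0 1;0 0 0 0 0 1;0 0 0 0 0 1"}}

```text
t: 9.75
tcp_pos: [446.5, -49.7, 132.5]
eef_rot: [3.116, -0.014, 0.992]
ft_force: [-0.1, -0.2, -3.1]
width: 11.0
```

Emit:
{"api": "step_arm", "payload": {"motion": "0 0 0 0 0 1;0 0 0 0 0 1;0 0 0 0 0 1;0 0 0 0 0 1;0 0 0 0 0 1;0 0 0 0 0 1;0 0 0 0 0 1;0 0 0 0 0 0.7"}}

```text
t: 10.55
tcp_pos: [446.4, -49.7, 132.5]
eef_rot: [3.13, -0.027, 0.32]
ft_force: [-0.6, -0.2, -3.6]
width: 11.3
```

Emit:
{"api": "step_arm", "payload": {"motion": "0 0 0 0 0 0.5;0 0 0 0 0 0.2;0 0 0 0 0 0"}}

```text
t: 10.85
tcp_pos: [446.8, -49.8, 132.7]
eef_rot: [3.132, -0.027, 0.263]
ft_force: [0.3, 0.1, -3.1]
width: 11.8
```

Run:
```python
from h import *
state()
seq([((445,50,120),(180,20,0)),((441,50,26.5),(180,20,0))])
```

```text
t 10.85 tcp [446.8 -49.8 132.7] rot [ 3.132 -0.027  0.263] w 11.837101418055237 F [ 0.3  0.1 -3.1] q [-0.25  0.39  1.9   0.01  0.82  1.06]
shift [ 0.119 -0.485  0.062] rows>=2.0 | turn [ 0.59 -4.29  2.97]
shift [ 0.141 -0.     0.446] rows>=1.9 | turn [0. 0. 0.]
```

Emit:
{"api": "step_arm", "payload": {"motion": "0.015 -0.06 0.01 0 0 0;0.025 -0.1 0.012 0 0 0;0.03 -0.12 0.014 0 0 0;0.03 -0.12 0.014 0 0 0;0.019 -0.085 0.012 0 0 0.5;0 0 0 0 0 1;0 0 0 0 0 1;0 0 0 0 0 0.5"}}

```text
t: 11.65
tcp_pos: [445.1, 50.7, 120.0]
eef_rot: [3.139, -0.028, -0.001]
ft_force: [0.2, -0.2, -3.3]
width: 11.2
```

Emit:
{"api": "step_arm", "payload": {"motion": "0 0 0 0 -0.5 0;0 0 0 0 -0.9 0;0 0 0 0 -0.9 0;0 0 0 0 -0.9 0;0 0 0 0 -0.8 0;0 0 0 0 -0.3 0;0 0 0 0 0 0"}}

```text
t: 12.35
tcp_pos: [445.8, 50.4, 119.5]
eef_rot: [3.139, 0.348, 0.001]
ft_force: [0.3, -0.3, -2.5]
width: 11.0
```

Run:
```python
from h import *
state()
seq([((443,50,40),(180,20.1,0)),((441,50,26.5),(180,20.1,0))])
a=eyes.read_camera('scene')[:,:,::-1][130:370,160:480]; b=eyes.read_camera('top')[:,:,::-1][180:340,220:430]
a=cv2.resize(a,(400,300)); b=cv2.resize(b,(394,300)); cv2.imwrite('pics/l3.png',np.hstack([a,b]))
```

```text
t 12.35 tcp [445.8  50.4 119.5] rot [3.139e+00 3.480e-01 1.000e-03] w 10.964152846079456 F [ 0.3 -0.3 -2.5] q [-0.01  0.57  1.64 -0.01  1.28  1.56]
shift [0.122 0.001 0.379] rows>=1.6 | turn [ 0.03 -0.03  0.01]
shift [ 0.014 -0.     0.067] rows>=0.3 | turn [0. 0. 0.]
```

View pics/l3.png

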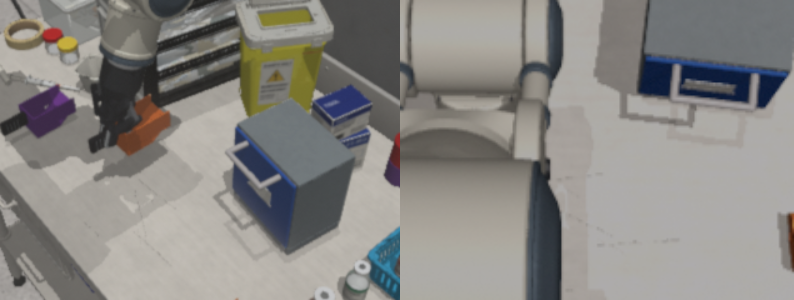

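The scene crop shows the scoop held level, nose outward, at about (145,125), with clear counter below. I'll lower it.

Emit:
{"api": "step_arm", "payload": {"motion": "0.02 0 0.06 0 0 0;0.034 0 0.1 0 0 0;0.034 0 0.11 0 0 0;0.026 0 0.08 0 0 0;0.008 0 0.029 0 0 0;0.005 0 0.02 0 0 0;0.004 0 0.02 0 0 0;0 0 0 0 0 0"}}

```text
t: 13.25
tcp_pos: [441.5, 49.6, 32.6]
eef_rot: [3.139, 0.347, -0.0]
ft_force: [0.2, -0.3, -3.2]
width: 11.2
```

Run:
```python
from h import *
state()
```

```text
t 13.25 tcp [441.5  49.6  32.6] rot [ 3.139  0.347 -0.   ] w 11.210108159248517 F [ 0.2 -0.3 -3.2] q [-0.02  0.7   1.71 -0.01  1.08  1.56]
```

Emit:
{"api": "step_arm", "payload": {"motion": "0.004 0 0.01 0 0 0;0.004 0 0.01 0 0 0;0.003 0 0.01 0 0 0;0 0 0 0 0 0;0 0 0 0 0 0"}}

```text
t: 13.75
tcp_pos: [441.7, 49.6, 26.2]
eef_rot: [3.139, 0.347, -0.0]
ft_force: [0.4, 0.0, -1.5]
width: 10.9
```

Emit:
{"api": "step_arm", "payload": {"motion": "0 0 0 0 0 0;0 0 0 0 0 0;0 0 0 0 0 0;0 0 0 0 0 0;0 0 0 0 0 0;-0.017 0 -0.047 0 0 0;-0.04 0 -0.1 0 0 0;-0.06 0 -0.17 0 0 0", "claw": 1}}

```text
t: 14.55
tcp_pos: [440.1, 49.8, 94.0]
eef_rot: [3.139, 0.35, -0.0]
ft_force: [1.3, -0.3, 0.4]
width: 85.4
```

Emit:
{"api": "step_arm", "payload": {"motion": "-0.07 0 -0.2 0 0 0;-0.07 0 -0.2 0 0 0;0 0 0 0 0 0;0 0 0 0 1 0;0 0 0 0 1 0;0 0 0 0 1 0;0 0 0 0 1 0;0 0 0 0 0 0", "claw": 0.4}}

```text
t: 15.35
tcp_pos: [439.9, 50.1, 178.9]
eef_rot: [3.139, -0.002, 0.001]
ft_force: [-1.3, -0.2, -0.4]
width: 33.8
```

Run:
```python
from h import *
state()
a=eyes.read_camera('wrist')[:,:,::-1]; b=eyes.read_camera('scene')[:,:,::-1][130:370,160:480]
a=cv2.resize(a,(400,300)); b=cv2.resize(b,(400,300)); cv2.imwrite('pics/l4.png',np.hstack([a,b]))
k=eyes.calibration('wrist'); print(proj(k,[(520,50,55),(470,50,55),(570,50,55)])*.625)
for y in(-96.5,83.5): seq([((500,-60,250),(180,0,y)),((555.5,-200,250),(180,0,y))])
```

```text
t 15.35 tcp [439.9  50.1 178.9] rot [ 3.139e+00 -2.000e-03  1.000e-03] w 33.80258310232606 F [-1.3 -0.2 -0.4] q [-0.02  0.31  1.84 -0.    0.98  1.55]
[[198.22433781  65.56337706]
 [198.17999493 114.58722259]
 [198.2738362   10.83978986]]
shift [ 0.29   0.551 -0.354] rows>=2.9 | turn [ 0.02 -0.03 19.31]
shift [ 0.664 -0.355 -0.   ] rows>=3.0 | turn [0. 0. 0.]
shift [ 0.29   0.551 -0.354] rows>=2.9 | turn [  0.03   0.02 -16.69]
shift [-0.664  0.355  0.   ] rows>=3.0 | turn [0. 0. 0.]
```

View pics/l4.png

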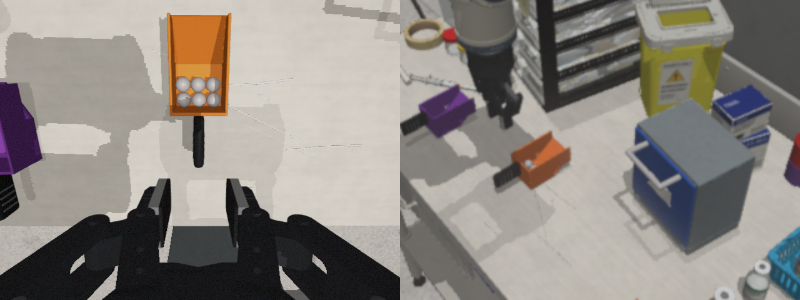

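The views show the scoop upright and released, with all six balls, and the rear rim at (198,115) where predicted. Next is the bar.

Emit:
{"api": "step_arm", "payload": {"motion": "0.03 0.06 -0.05 0 0 0;0.06 0.11 -0.07 0 0 0;0.06 0.12 -0.075 0 0 0;0.06 0.12 -0.075 0 0 0;0.05 0.09 -0.055 0 0 -0.5;0.03 0.05 -0.03 0 0 -1;0 0 0 0 0 -1;0 0 0 0 0 -1"}}

```text
t: 16.25
tcp_pos: [501.3, -60.2, 249.9]
eef_rot: [3.14, 0.001, 0.309]
ft_force: [-0.6, -0.4, -1.3]
width: 34.2
```

Emit:
{"api": "step_arm", "payload": {"motion": "0 0 0 0 0 -1;0 0 0 0 0 -1;0 0 0 0 0 -1;0 0 0 0 0 -1;0 0 0 0 0 -1;0 0 0 0 0 -1;0 0 0 0 0 -1;0 0 0 0 0 -1"}}

```text
t: 17.05
tcp_pos: [501.1, -59.7, 249.7]
eef_rot: [3.141, 0.002, 1.008]
ft_force: [0.0, 0.1, 0.8]
width: 34.3
```

Emit:
{"api": "step_arm", "payload": {"motion": "0 0 0 0 0 -1;0 0 0 0 0 -1;0 0 0 0 0 -1;0 0 0 0 0 -1;0 0 0 0 0 -1;0 0 0 0 0 -0.2;0 0 0 0 0 0"}}

```text
t: 17.75
tcp_pos: [500.9, -59.7, 249.7]
eef_rot: [3.141, 0.002, 1.456]
ft_force: [0.9, -0.1, -0.1]
width: 34.2
```

Run:
```python
from h import *
state()
seq([((555.5,-200,225),(180,0,83.5)),((555.5,-200,170),(180,0,83.5))])
```

```text
t 17.75 tcp [500.9 -59.7 249.7] rot [3.141e+00 2.000e-03 1.456e+00] w 34.18127685972737 F [ 0.9 -0.1 -0.1] q [-0.24  0.3   1.61 -0.    1.22 -0.12]
shift [-0.666  0.351  0.125] rows>=3.1 | turn [ 0.01  0.03 -0.01]
shift [ 0.    -0.     0.275] rows>=1.1 | turn [0. 0. 0.]
```

Emit:
{"api": "step_arm", "payload": {"motion": "-0.08 0.04 0 0 0 0;-0.14 0.07 0.02 0 0 0;-0.16 0.085 0.03 0 0 0;-0.16 0.085 0.03 0 0 0;-0.09 0.05 0.025 0 0 0;-0.036 0.021 0.02 0 0 0;0 0 0 0 0 0;0 0 0 0 0 0"}}

```text
t: 18.55
tcp_pos: [554.9, -198.9, 225.3]
eef_rot: [3.14, 0.002, 1.458]
ft_force: [0.4, -0.5, 0.1]
width: 34.3
```

Run:
```python
from h import *
state()
seq([((555.5,-200,170),(180,0,83.5))])
snap('wrist','w2.png')
k=eyes.calibration('wrist'); print(proj(k,[(560.4,-153.6,187),(550.5,-246,187),(542.4,-174.4,170),(555.5,-200,187)]))
```

```text
t 18.55 tcp [ 554.9 -198.9  225.3] rot [3.140e+00 2.000e-03 1.458e+00] w 34.278943820654106 F [ 0.4 -0.5  0.1] q [-0.44  0.45  1.45 -0.    1.25 -0.33]
shift [-0.004  0.003  0.276] rows>=1.1 | turn [0.01 0.02 0.01]
[[318.22041209 176.14265635]
 [319.02243978 355.46970751]
 [287.48065781 215.85115519]
 [318.79633356 272.21033997]]
```

View pics/w2.png

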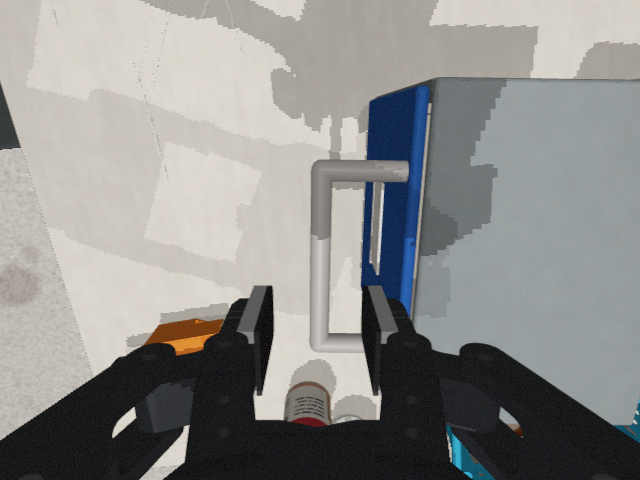

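The wrist view shows the bar centreline at u≈320, rows 160–350, midway between the fingers (265–368) and parallel to them. I'll descend, grip, and work out the arc.

Emit:
{"api": "step_arm", "payload": {"motion": "0 0.006 0.05 0 0 0;0 0 0.08 0 0 0;0 0 0.08 0 0 0;0 0 0.05 0 0 0;0 0 0.016 0 0 0;0 0 0 0 0 0;0 0 0 0 0 0", "claw": 0.33}}

```text
t: 19.3
tcp_pos: [556.8, -200.1, 170.7]
eef_rot: [3.139, 0.003, 1.458]
ft_force: [0.2, 0.4, 0.1]
width: 28.3
```

Emit:
{"api": "step_arm", "payload": {"motion": "0 0 0 0 0 0;0 0 0 0 0 0;0 0 0 0 0 0;0 0 0 0 0 0;0 0 0 0 0 0", "claw": 0}}

```text
t: 19.8
tcp_pos: [556.5, -200.2, 170.8]
eef_rot: [3.139, 0.003, 1.458]
ft_force: [-2.6, 0.6, 7.3]
width: 7.8
```

Run:
```python
from h import *
state()
a=np.radians(np.linspace(15.2,52.4+0.6,17)); t=np.radians(np.linspace(0,20,17)); off=12
x=-163.7*np.sin(a)+off*np.sin(t); z=163.7*np.cos(a)-off*np.cos(t)
for i in range(16):
    dx,dz=x[i+1]-x[i],z[i+1]-z[i]; c,s=np.cos(t[i]),np.sin(t[i])
    print(round((dx*c+dz*s)/200,3),round((dx*s-dz*c)/200,3))
```

```text
t 19.8 tcp [ 556.5 -200.2  170.8] rot [3.139e+00 3.000e-03 1.458e+00] w 7.8331054941388185 F [-2.6  0.6  7.3] q [-0.45  0.51  1.51 -0.    1.12 -0.33]
-0.031 0.01
-0.031 0.01
-0.031 0.011
-0.03 0.011
-0.03 0.012
-0.03 0.013
-0.03 0.013
-0.029 0.014
-0.029 0.014
-0.029 0.015
-0.029 0.016
-0.028 0.016
-0.028 0.017
-0.028 0.017
-0.027 0.018
-0.027 0.018
```

Emit:
{"api": "step_arm", "payload": {"motion": "0 -0.031 0.01 -0.25 0 0;0 -0.031 0.01 -0.25 0 0;0 -0.031 0.011 -0.25 0 0;0 -0.03 0.011 -0.25 0 0;0 -0.03 0.012 -0.25 0 0;0 -0.03 0.013 -0.25 0 0;0 -0.03 0.013 -0.25 0 0;0 -0.029 0.014 -0.25 0 0"}}

```text
t: 20.6
tcp_pos: [510.8, -194.6, 148.6]
eef_rot: [2.962, 0.002, 1.458]
ft_force: [3.5, 8.1, 3.3]
width: 7.2
```

```bash
python3 -c "
from h import *
state()"
```

```text
t 20.6 tcp [ 510.8 -194.6  148.6] rot [2.962e+00 2.000e-03 1.458e+00] w 7.228085667980586 F [3.5 8.1 3.3] q [-0.52  0.42  1.78  0.1   0.77 -0.47]
```

Emit:
{"api": "step_arm", "payload": {"motion": "0 -0.029 0.014 -0.25 0 0;0 -0.029 0.015 -0.25 0 0;0 -0.029 0.016 -0.25 0 0;0 -0.028 0.016 -0.25 0 0;0 -0.028 0.017 -0.25 0 0;0 -0.028 0.017 -0.25 0 0;0 -0.027 0.018 -0.25 0 0;0 -0.027 0.018 -0.25 0 0"}}

```text
t: 21.4
tcp_pos: [473.9, -191.1, 112.1]
eef_rot: [2.788, 0.004, 1.458]
ft_force: [25.6, 4.7, 32.4]
width: 7.5
```

Emit:
{"api": "step_arm", "payload": {"motion": "0 0 0 0 0 0;0 0 0 0 0 0"}}

```text
t: 21.6
tcp_pos: [474.3, -191.4, 112.1]
eef_rot: [2.788, 0.003, 1.457]
ft_force: [-0.2, 0.2, 8.7]
width: 7.4
```

Run:
```python
from h import *
s=state()
r=R.from_euler('xyz',s['eef_rot']); b=np.array(s['tcp_pos'])-r.apply([0,0,12]); print('bar est',b,'expected open',(596-.9936*130,-204+.1132*130,124))
a=eyes.read_camera('scene')[:,:,::-1][130:370,200:520]; a=cv2.resize(a,(640,480)); cv2.imwrite('pics/b1.png',a)
```

```text
t 21.6 tcp [ 474.3 -191.4  112.1] rot [2.788 0.003 1.457] w 7.3903952641816195 F [-0.2  0.2  8.7] q [-0.61  0.43  2.04  0.43  0.4  -0.87]
bar est [ 470.17833667 -190.89916963  123.35925727] expected open (466.832, -189.284, 124)
```

View pics/b1.png

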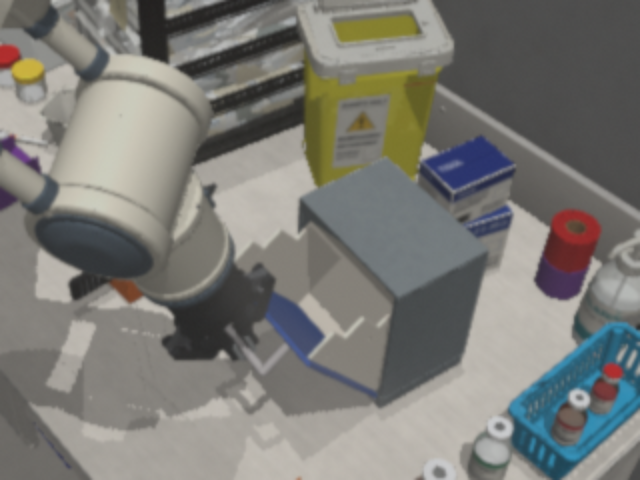

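The scene view shows the bin tilted out with its mouth open, and the force rose to about 30 N, which looks like the stop. A 3 mm nudge further should confirm it.

Emit:
{"api": "step_arm", "payload": {"motion": "0 -0.006 0.004 0 0 0;0 -0.006 0.004 0 0 0;0 0 0 0 0 0"}}

```text
t: 21.95
tcp_pos: [474.3, -191.6, 111.8]
eef_rot: [2.784, 0.005, 1.458]
ft_force: [-2.1, 13.1, 48.5]
width: 7.2
```

```bash
python3 -c "
from h import *
state()"
```

```text
t 21.95 tcp [ 474.3 -191.6  111.8] rot [2.784 0.005 1.458] w 7.161827364933277 F [-2.1 13.1 48.5] q [-0.61  0.43  2.04  0.44  0.39 -0.89]
```

The bar did not move under 48 N, so the bin is at its stop. I'll let go and back off, then fit a quick planar arm model to check wrist range for the pour.

Emit:
{"api": "step_arm", "payload": {"motion": "0 0.006 -0.004 0 0 0;0 0 0 0 0 0;0 0 0 0 0 0;0 0 0 0 0 0;0 0 -0.05 0 0 0;0 0 -0.15 0 0 0;0 0 -0.2 0 0 0;0 0 -0.2 0 0 0", "claw": 0.25}}

```text
t: 22.75
tcp_pos: [430.3, -185.6, 223.9]
eef_rot: [2.792, 0.002, 1.457]
ft_force: [0.9, 0.3, 0.4]
width: 21.3
```

Run:
```python
from h import *
from scipy.optimize import least_squares
state()
D=np.array([(.494,1.345,1.302,162.9,603.2,231,0),(.39,1.90,.83,447.2,-49.8,133,.025),(.57,1.64,1.28,445.8,50.4,119.5,.348),(.70,1.71,1.08,441.5,49.6,32.6,.347),(.31,1.84,.98,439.9,50.1,178.9,0),(.30,1.61,1.22,500.9,-59.7,249.7,0),(.45,1.45,1.25,554.9,-198.9,225.3,0),(.51,1.51,1.12,556.5,-200.2,170.8,0)])
def f(v,D=D):
    h,a,L1,L2,c,Lt=v
    q2,q3,_,x,y,z,t=D.T
    r=np.sqrt(x**2+y**2-60**2)
    return np.r_[a+L1*np.sin(q2)+L2*np.sin(q2+q3+c)-Lt*np.sin(t)-r, h+L1*np.cos(q2)+L2*np.cos(q2+q3+c)-Lt*np.cos(t)-z]
s=least_squares(f,[300,0,450,450,0,300]); v=s.x; print(np.round(v,2),np.abs(s.fun).max())
def ik(x,y,z,tdeg):
    t=np.radians(tdeg)
    g=least_squares(lambda q:f(v,np.array([[q[0],q[1],0,x,y,z,t]])),[.4,1.7]); q=g.x; print((x,y,z,tdeg),np.round([q[0],q[1],np.pi-q.sum()+t],2),'err',np.round(np.abs(g.fun).max()))
for t in(0,-10,-15): ik(450,50,24,t)
# pour: lip (522,-197,180), tilt th, grasp tilt t0
for t0 in(0,10):
  for th in(0,35,65):
    t=np.radians(th); rel=np.array([-122-3,9-16]); X=rel[0]*np.cos(t)+rel[1]*np.sin(t); Z=-rel[0]*np.sin(t)+rel[1]*np.cos(t)
    ik(522+X,-197-X*.2,180+Z,th-t0)
```

```text
t 22.75 tcp [ 430.3 -185.6  223.9] rot [2.792e+00 2.000e-03 1.457e+00] w 21.298819388092248 F [0.9 0.3 0.4] q [-0.66  0.16  1.98  0.27  0.72 -0.73]
[2.6133e+02 2.8100e+00 5.9788e+02 3.8541e+02 2.5000e-01 3.6606e+02] 6.981562529126961
(450, 50, 24, 0) [0.59 2.   0.55] err 0.0
(450, 50, 24, -10) [0.57 2.17 0.23] err 0.0
(450, 50, 24, -15) [0.58 2.25 0.05] err 0.0
(np.float64(397.0), np.float64(-172.0), np.float64(173.0), 0) [0.3  1.89 0.95] err 0.0
(np.float64(415.5909594094187), np.float64(-175.71819188188374), np.float64(245.9629902338578), 35) [0.59 1.31 1.85] err 0.0
(np.float64(462.828562773156), np.float64(-185.1657125546312), np.float64(290.33014554739634), 65) [0.93 0.86 2.49] err 0.0
(np.float64(397.0), np.float64(-172.0), np.float64(173.0), -10) [0.23 2.03 0.71] err 0.0
(np.float64(415.5909594094187), np.float64(-175.71819188188374), np.float64(245.9629902338578), 25) [0.48 1.42 1.67] err 0.0
(np.float64(462.828562773156), np.float64(-185.1657125546312), np.float64(290.33014554739634), 55) [0.83 0.92 2.34] err 0.0
```

Run:
```python
from h import *
seq([((440,50,200),(180,0,83.5)),((440,50,200),(180,0,0))])
```

```text
shift [ 1.176 -0.12   0.081] rows>=4.7 | turn [4.   0.03 0.01]
shift [0. 0. 0.] rows>=0.0 | turn [ 0.  -0.  16.7]
```

Emit:
{"api": "step_arm", "payload": {"motion": "0.1 -0.01 0.005 0 0 0;0.17 -0.02 0.012 0 0 0;0.19 -0.02 0.014 0 0 0;0.19 -0.02 0.014 0 0 0;0.19 -0.02 0.014 0 0 0;0.17 -0.015 0.012 0 0 0;0.1 -0.01 0.01 0 0 0;0.066 -0.005 0 0 0 0", "claw": 1}}

```text
t: 23.55
tcp_pos: [440.8, 51.0, 198.8]
eef_rot: [2.791, 0.003, 1.459]
ft_force: [0.2, -0.2, -0.6]
width: 85.5
```

Emit:
{"api": "step_arm", "payload": {"motion": "0 0 0 1 0 0;0 0 0 1 0 0;0 0 0 1 0 0;0 0 0 1 0 0;0 0 0 0 0 0.7;0 0 0 0 0 1;0 0 0 0 0 1;0 0 0 0 0 1"}}

```text
t: 24.35
tcp_pos: [441.0, 49.3, 199.1]
eef_rot: [3.139, 0.003, 1.131]
ft_force: [-0.6, -0.5, 1.0]
width: 85.3
```

Emit:
{"api": "step_arm", "payload": {"motion": "0 0 0 0 0 1;0 0 0 0 0 1;0 0 0 0 0 1;0 0 0 0 0 1;0 0 0 0 0 1;0 0 0 0 0 1;0 0 0 0 0 1;0 0 0 0 0 1"}}

```text
t: 25.15
tcp_pos: [440.9, 49.3, 199.1]
eef_rot: [3.138, 0.0, 0.433]
ft_force: [0.4, 0.7, -0.2]
width: 85.3
```

Emit:
{"api": "step_arm", "payload": {"motion": "0 0 0 0 0 1;0 0 0 0 0 1;0 0 0 0 0 1;0 0 0 0 0 1;0 0 0 0 0 1;0 0 0 0 0 0"}}

```text
t: 25.75
tcp_pos: [441.0, 49.4, 199.1]
eef_rot: [3.138, -0.002, -0.002]
ft_force: [1.0, -0.3, -0.5]
width: 85.3
```

Run:
```python
from h import *
state()
a=eyes.read_camera('wrist')[:,:,::-1]
k=eyes.calibration('wrist'); print(proj(k,[(470,50,58),(411,50,58),(520,50,55),(0,0,0)]))
b=eyes.read_camera('scene')[:,:,::-1][180:420,240:560]; print('crop ok')
cv2.imwrite('pics/g1.png',np.hstack([cv2.resize(a,(400,300)),cv2.resize(b,(400,300))]))
# handle centroid: dark pixels in the window round the predicted handle
m=(a.max(2)<45).astype(np.uint8); P=proj(k,[(470,50,58),(411,50,58)]); y0,y1=sorted(P[:,1].astype(int))
for v in range(y0,y1,8):
    xs=np.where(m[v,int(P[0,0])-40:int(P[0,0])+40])[0]; print(v, xs.min()+int(P[0,0])-40 if len(xs) else None, xs.max()+int(P[0,0])-40 if len(xs) else None)
seq([((445,50,90),(180,0,0)),((445,50,23),(180,0,0))])
```

```text
t 25.75 tcp [441.   49.4 199.1] rot [ 3.138e+00 -2.000e-03 -2.000e-03] w 85.25758821103263 F [ 1.  -0.3 -0.5] q [-0.02  0.28  1.82 -0.    1.04  1.55]
[[316.15813319 178.66357743]
 [316.03538048 257.13018362]
 [316.26725782 104.86067888]
 [358.01773651 570.87733838]]
crop ok
178 None None
186 309 323
194 309 323
202 309 323
210 309 324
218 309 323
226 309 323
234 309 323
242 309 324
250 310 323
shift [ 0.018 -0.004  0.545] rows>=2.2 | turn [ 0.03 -0.02  0.03]
shift [ 0.    -0.     0.335] rows>=1.3 | turn [0. 0. 0.]
```

View pics/g1.png

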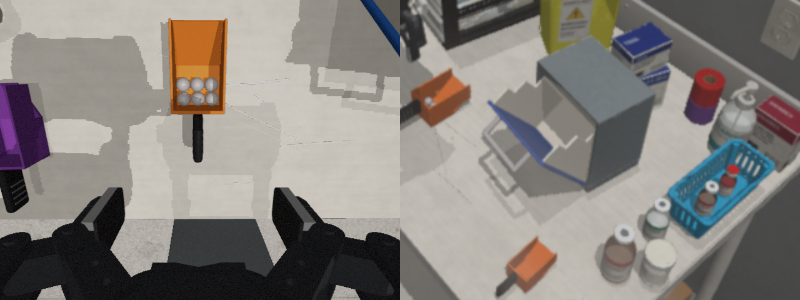

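The views show the bin fully open, the bystanders untouched, and the handle at u=316 exactly as predicted, with six balls in the scoop. I'll grasp and lift.

Emit:
{"api": "step_arm", "payload": {"motion": "0.005 -0.001 0.1 0 0 0;0.005 -0.001 0.18 0 0 0;0.005 -0.001 0.2 0 0 0;0.003 -0.001 0.17 0 0 0;0 0 0.12 0 0 0;0 0 0.07 0 0 0;0 0 0.04 0 0 0;0 0 0 0 0 0"}}

```text
t: 26.65
tcp_pos: [444.9, 50.0, 22.2]
eef_rot: [3.139, -0.0, 0.002]
ft_force: [-0.6, -0.8, 0.5]
width: 85.4
```

Run:
```python
from h import *
state()
seq([((445,50,23),(180,0,0))])
```

```text
t 26.65 tcp [444.9  50.   22.2] rot [ 3.139e+00 -0.000e+00  2.000e-03] w 85.44429567817207 F [-0.6 -0.8  0.5] q [-0.02  0.61  1.98 -0.01  0.55  1.55]
shift [ 0.    -0.    -0.004] rows>=0.0 | turn [ 0.03 -0.    0.02]
```

Emit:
{"api": "step_arm", "payload": {"motion": "0 0 0 0 0 0;0 0 0 0 0 0;0 0 0 0 0 0;0 0 0 0 0 0;0 0 0 0 0 0;0 0 0 0 0 0;0 0 -0.03 0 0 0;0 0 -0.07 0 0 0", "claw": 0}}

```text
t: 27.45
tcp_pos: [444.4, 50.1, 42.4]
eef_rot: [3.139, 0.001, 0.001]
ft_force: [-0.0, 0.6, -2.5]
width: 11.4
```

Emit:
{"api": "step_arm", "payload": {"motion": "0 0 -0.11 0 0 0;0 0 -0.15 0 0 0;0 0 -0.15 0 0 0;0 0 -0.15 0 0 0;0 0 -0.15 0 0 0;-0.05 0 -0.1 0 0 0;-0.1 0 -0.05 0 0 0;-0.1 0 0 0 0 0"}}

```text
t: 28.25
tcp_pos: [394.6, 50.6, 216.0]
eef_rot: [3.139, -0.004, 0.001]
ft_force: [-0.3, 0.1, -4.2]
width: 11.1
```

Run:
```python
from h import *
state()
seq([((385,-175,213),(180,0,0)),((399,-175,213),(180,0,-10))])
p=np.array([125,0,-12.])
for d in(3,5): 
    for sg in(1,-1): print(d,sg,np.round((p-R.from_rotvec([0,sg*d,0],degrees=True).apply(p))/200,4))
```

```text
t 28.25 tcp [394.6  50.6 216. ] rot [ 3.139e+00 -4.000e-03  1.000e-03] w 11.121374467801688 F [-0.3  0.1 -4.2] q [-0.02  0.19  1.89 -0.    1.06  1.55]
shift [-0.049  1.128  0.018] rows>=4.5 | turn [ 0.03 -0.04  0.01]
shift [0.07 0.   0.  ] rows>=0.3 | turn [ 0. -0.  2.]
3 1 [0.004  0.     0.0326]
3 -1 [-0.0023  0.     -0.0328]
5 1 [0.0076 0.     0.0542]
5 -1 [-0.0029  0.     -0.0547]
```

Emit:
{"api": "step_arm", "payload": {"motion": "-0.01 0.06 0.005 0 0 0;-0.01 0.11 0.005 0 0 0.25;-0.01 0.14 0.005 0 0 0.25;-0.01 0.16 0 0 0 0.25;-0.01 0.16 0 0 0 0.25;0 0.16 0 0 0 0.25;0 0.14 0 0 0 0.25;0 0.11 0 0 0 0.25"}}

```text
t: 29.05
tcp_pos: [371.5, -157.9, 212.3]
eef_rot: [3.139, -0.002, -0.154]
ft_force: [0.0, 0.5, -3.0]
width: 11.2
```

Emit:
{"api": "step_arm", "payload": {"motion": "0 0.06 0 0 0 0.25;0 0.02 0 0 0 0;0 0 0 0 0 0"}}

```text
t: 29.35
tcp_pos: [369.5, -172.1, 212.1]
eef_rot: [3.14, -0.002, -0.174]
ft_force: [-0.6, 0.7, -3.2]
width: 11.4
```

Run:
```python
from h import *
state()
seq([((399,-175,205),(180,0,-10))])
```

```text
t 29.35 tcp [ 369.5 -172.1  212.1] rot [ 3.14e+00 -2.00e-03 -1.74e-01] w 11.410714265641138 F [-0.6  0.7 -3.2] q [-0.58  0.21  1.87 -0.    1.05  1.16]
shift [ 0.148 -0.011  0.036] rows>=0.6 | turn [ 0.02 -0.02  0.01]
```

Emit:
{"api": "step_arm", "payload": {"motion": "0.03 -0.002 0 0 0 0;0.045 -0.003 0 0 0 0;0.045 -0.003 0 0 0 0;0.028 -0.003 0 0 0 0;0 0 0 0 0 0"}}

```text
t: 29.85
tcp_pos: [400.3, -175.3, 212.1]
eef_rot: [3.139, -0.002, -0.173]
ft_force: [0.4, 0.2, -3.2]
width: 11.3
```

Emit:
{"api": "step_arm", "payload": {"motion": "-0.0023 0 -0.0328 0 -0.6 0;-0.0023 0 -0.0328 0 -0.6 0;-0.0023 0 -0.0328 0 -0.6 0;-0.0023 0 -0.0328 0 -0.6 0;-0.0023 0 -0.0328 0 -0.6 0;-0.0023 0 -0.0328 0 -0.6 0;-0.0023 0 -0.0328 0 -0.6 0;-0.0023 0 -0.0328 0 -0.6 0"}}

```text
t: 30.65
tcp_pos: [405.0, -176.2, 264.4]
eef_rot: [3.139, 0.419, -0.175]
ft_force: [0.4, -0.1, -2.3]
width: 11.5
```

Run:
```python
from h import *
s=state()
r=R.from_euler('xyz',s['eef_rot']); lip=np.array(s['tcp_pos'])+r.apply([125,0,-12]); print('lip',lip)
print('to (522,-197,188):',np.round(r.inv().apply(np.array([522,-197,188])-lip)/200,3))
a=eyes.read_camera('scene')[:,:,::-1][150:390,200:520]; b=eyes.read_camera('wrist')[:,:,::-1]
cv2.imwrite('pics/p1.png',np.hstack([cv2.resize(a,(400,300)),cv2.resize(b,(400,300))]))
```

```text
t 30.65 tcp [ 405.  -176.2  264.4] rot [ 3.139  0.419 -0.175] w 11.498960165923991 F [ 0.4 -0.1 -2.3] q [-0.46  0.42  1.47 -0.12  1.66  1.3 ]
lip [ 522.28051112 -196.90177099  224.46891984]
to (522,-197,188): [0.073 0.    0.167]
```

View pics/p1.png

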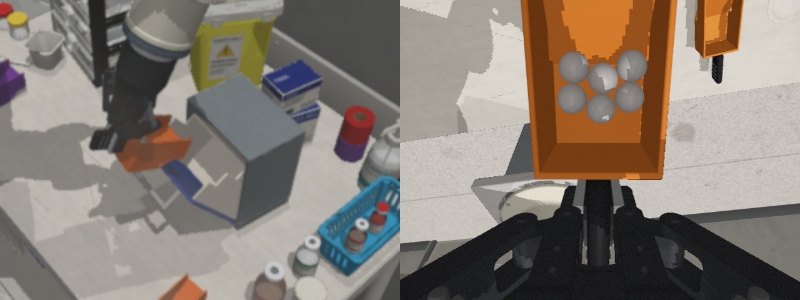

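The scene crop shows the nose over the open mouth at about (180,160), and the wrist crop shows all six balls still inside. I'll lower the lip to 188 mm, then pour slowly about the lip.

Emit:
{"api": "step_arm", "payload": {"motion": "0.008 0 0.018 0 0 0;0.014 0 0.033 0 0 0;0.018 0 0.04 0 0 0;0.018 0 0.04 0 0 0;0.01 0 0.024 0 0 0;0.005 0 0.012 0 0 0;0 0 0 0 0 0"}}

```text
t: 31.45
tcp_pos: [404.7, -176.3, 227.3]
eef_rot: [3.139, 0.417, -0.175]
ft_force: [0.0, 0.6, -3.0]
width: 11.1
```

Emit:
{"api": "step_arm", "payload": {"motion": "-0.002 0 -0.0273 0 -0.5 0;-0.002 0 -0.0273 0 -0.5 0;-0.002 0 -0.0273 0 -0.5 0;-0.002 0 -0.0273 0 -0.5 0;-0.0016 0 -0.0218 0 -0.4 0;-0.0016 0 -0.0218 0 -0.4 0;-0.0016 0 -0.0218 0 -0.4 0;-0.0016 0 -0.0218 0 -0.4 0"}}

```text
t: 32.25
tcp_pos: [423.1, -179.5, 262.7]
eef_rot: [3.138, 0.731, -0.176]
ft_force: [-0.3, 0.4, -3.6]
width: 11.5
```

Run:
```python
from h import *
s=state()
r=R.from_euler('xyz',s['eef_rot']); lip=np.array(s['tcp_pos'])+r.apply([125,0,-12]); print('lip',lip)
```

```text
t 32.25 tcp [ 423.1 -179.5  262.7] rot [ 3.138  0.731 -0.176] w 11.508899047521835 F [-0.3  0.4 -3.6] q [-0.41  0.62  1.26 -0.18  1.97  1.32]
lip [ 522.55857072 -197.17458769  188.18889231]
```

Now at 42°. On to about 64°, slowly.

Emit:
{"api": "step_arm", "payload": {"motion": "-0.0016 0 -0.0218 0 -0.4 0;-0.0016 0 -0.0218 0 -0.4 0;-0.0016 0 -0.0218 0 -0.4 0;-0.0016 0 -0.0218 0 -0.4 0;-0.0016 0 -0.0218 0 -0.4 0;-0.0016 0 -0.0218 0 -0.4 0;-0.0016 0 -0.0218 0 -0.4 0;-0.0016 0 -0.0218 0 -0.4 0"}}

```text
t: 33.05
tcp_pos: [447.3, -183.7, 287.5]
eef_rot: [3.137, 1.011, -0.178]
ft_force: [0.2, 0.5, -2.4]
width: 11.3
```

Emit:
{"api": "step_arm", "payload": {"motion": "-0.002 0 -0.0273 0 -0.5 0;-0.002 0 -0.0273 0 -0.5 0;-0.002 0 -0.0273 0 -0.5 0;0 0 0 0 0 0;0 0 0 0 0 0;0 0 0 0 0 0;0 0 0 0 0 0;0 0 0 0 0 0"}}

```text
t: 33.85
tcp_pos: [460.2, -185.9, 296.7]
eef_rot: [3.136, 1.14, -0.179]
ft_force: [-0.1, -0.6, -2.4]
width: 11.3
```

Run:
```python
from h import *
s=state()
r=R.from_euler('xyz',s['eef_rot']); print('lip',np.array(s['tcp_pos'])+r.apply([125,0,-12]),np.degrees(s['eef_rot'][1]))
b=eyes.read_camera('wrist')[:,:,::-1]; cv2.imwrite('pics/p2.png',b)
ref=cv2.imread('pics/p1.png')[:,400:]; im=cv2.resize(b,(400,300))
g=lambda a:(int(((a.max(2).astype(int)-a.min(2)<25)&(a.max(2)>90))[40:125,145:250].sum()))
print('grey ball px before',g(ref),'now',g(im)); print(im[40:125:12,145:250:15].tolist())
```

```text
t 33.85 tcp [ 460.2 -185.9  296.7] rot [ 3.136  1.14  -0.179] w 11.263323988995083 F [-0.1 -0.6 -2.4] q [-0.38  0.86  0.96 -0.29  2.43  1.27]
lip [ 522.25220048 -197.08279544  188.07377356] 65.32476234195939
grey ball px before 4199 now 0
[[[25, 69, 130], [35, 101, 180], [39, 103, 181], [38, 102, 181], [42, 105, 183], [40, 103, 181], [37, 101, 181]], [[26, 71, 131], [39, 104, 182], [40, 104, 182], [38, 103, 182], [40, 103, 182], [39, 102, 182], [38, 102, 181]], [[26, 70, 131], [43, 109, 190], [42, 110, 190], [42, 109, 191], [42, 110, 190], [41, 109, 190], [42, 109, 190]], [[22, 69, 130], [39, 108, 189], [43, 109, 191], [41, 111, 191], [40, 109, 190], [40, 110, 191], [44, 110, 191]], [[24, 68, 131], [39, 107, 189], [42, 108, 189], [41, 111, 189], [41, 108, 189], [43, 108, 189], [41, 108, 190]], [[27, 70, 134], [39, 107, 188], [42, 109, 190], [39, 107, 189], [43, 108, 189], [42, 109, 190], [41, 108, 189]], [[26, 70, 133], [40, 108, 189], [38, 108, 189], [40, 108, 189], [39, 108, 189], [39, 108, 189], [38, 106, 189]], [[24, 70, 133], [41, 108, 189], [40, 108, 189], [39, 106, 188], [40, 106, 189], [42, 109, 189], [40, 107, 188]]]
```

No balls are left in the scoop: no grey pixels remain where there were 4199. I'll raise it, level it and take it back.

Emit:
{"api": "step_arm", "payload": {"motion": "-0.06 0 -0.028 0 0 0;-0.1 0 -0.047 0 0 0;-0.07 0 -0.03 0 0 0;0 0 0.05 0 0.9 0;0 0 0.05 0 0.9 0;0 0 0.05 0 0.9 0;0 0 0.05 0 0.9 0;0 0 0.05 0 0.9 0"}}

```text
t: 34.7
tcp_pos: [419.2, -178.7, 320.0]
eef_rot: [3.138, 0.744, -0.176]
ft_force: [0.1, -0.1, -1.4]
width: 11.1
```

Emit:
{"api": "step_arm", "payload": {"motion": "0 0 0.05 0 0.9 0;0 0 0.05 0 0.9 0;0 0 0.05 0 0.9 0;0 0 0.05 0 0.9 0;0 0 0.05 0 0.9 0;0 0 0.05 0 0.9 0;0 0 0.05 0 0.9 0;0 0 0.05 0 0.9 0"}}

```text
t: 35.5
tcp_pos: [383.8, -172.7, 250.0]
eef_rot: [3.138, 0.116, -0.174]
ft_force: [-0.7, -0.0, -2.0]
width: 11.4
```

Run:
```python
from h import *
s=state()
r=R.from_euler('xyz',s['eef_rot']); print('lip',np.array(s['tcp_pos'])+r.apply([125,0,-12]))
seq([((405,50,215),(180,0,-10)),((445,50,215),(180,0,-10)),((445,50,24),(180,0,-10))])
im=eyes.read_camera('scene')[:,:,::-1]; cv2.imwrite('pics/s_after.png',im)
```

```text
t 35.5 tcp [ 383.8 -172.7  250. ] rot [ 3.138  0.116 -0.174] w 11.35345138991496 F [-0.7 -0.  -2. ] q [-0.53  0.24  1.71 -0.05  1.3   1.23]
lip [ 507.50039494 -194.37783358  247.41216774]
shift [-0.068 -1.116  0.18 ] rows>=4.5 | turn [0.04 1.33 0.01]
shift [ 0.197 -0.035 -0.   ] rows>=0.8 | turn [0. 0. 0.]
shift [ 0.    -0.     0.955] rows>=3.8 | turn [0. 0. 0.]
```

Emit:
{"api": "step_arm", "payload": {"motion": "0 0 0 0 0.7 0;0 0 0 0 0.63 0;-0.006 -0.08 0.01 0 0 0;-0.015 -0.16 0.02 0 0 0;-0.018 -0.2 0.03 0 0 0;-0.018 -0.2 0.03 0 0 0;-0.018 -0.2 0.03 0 0 0;-0.014 -0.16 0.03 0 0 0"}}

```text
t: 36.35
tcp_pos: [401.0, 29.2, 219.5]
eef_rot: [3.139, 0.004, -0.173]
ft_force: [0.6, -0.6, -1.8]
width: 11.1
```

Emit:
{"api": "step_arm", "payload": {"motion": "0.02 -0.1 0.02 0 0 0;0.06 -0.05 0.05 0 0 0;0.08 0 0.12 0 0 0;0.037 0 0.16 0 0 0;0 0 0.18 0 0 0;0 0 0.18 0 0 0;0 0 0.12 0 0 0;0 0 0 0 0 0"}}

```text
t: 37.15
tcp_pos: [443.2, 49.8, 50.9]
eef_rot: [3.138, 0.009, -0.173]
ft_force: [1.0, -0.2, -2.0]
width: 11.1
```

Run:
```python
from h import *
state()
seq([((445,50,27),(180,0,-10)),((445,50,22.5),(180,0,-10))])
```

```text
t 37.15 tcp [443.2  49.8  50.9] rot [ 3.138  0.009 -0.173] w 11.101850088388947 F [ 1.  -0.2 -2. ] q [-0.02  0.55  1.96 -0.    0.65  1.73]
shift [ 0.01  -0.003  0.119] rows>=0.5 | turn [0.04 0.1  0.01]
shift [ 0.    -0.     0.022] rows>=0.1 | turn [0. 0. 0.]
```

Emit:
{"api": "step_arm", "payload": {"motion": "0 0 0.05 0 0.1 0;0 0 0.045 0 0 0;0 0 0.02 0 0 0;0 0 0.012 0 0 0;0 0 0.01 0 0 0;0 0 0 0 0 0;0 0 0 0 0 0"}}

```text
t: 37.85
tcp_pos: [444.5, 49.8, 25.5]
eef_rot: [3.139, -0.005, -0.174]
ft_force: [-0.0, 0.6, -2.5]
width: 11.3
```

Emit:
{"api": "step_arm", "payload": {"motion": "0 0 0.008 0 0 0;0 0 0.007 0 0 0;0 0 0 0 0 0"}}

```text
t: 38.15
tcp_pos: [444.3, 49.7, 22.7]
eef_rot: [3.139, -0.005, -0.174]
ft_force: [-3.4, -1.9, 12.2]
width: 11.0
```

Contact with the counter. I'll release and lift clear.

Emit:
{"api": "step_arm", "payload": {"motion": "0 0 0 0 0 0;0 0 0 0 0 0;0 0 0 0 0 0;0 0 0 0 0 0;0 0 0 0 0 0;0 0 -0.04 0 0 0;0 0 -0.1 0 0 0;0 0 -0.18 0 0 0", "claw": 1}}

```text
t: 38.95
tcp_pos: [443.0, 50.0, 86.2]
eef_rot: [3.139, -0.001, -0.174]
ft_force: [0.7, -0.3, 0.5]
width: 85.3
```

Emit:
{"api": "step_arm", "payload": {"motion": "0 -0.02 -0.2 0 0 0;0 -0.1 -0.2 0 0 0;0 -0.2 0 0 0 0;0 -0.2 0 0 0 0;0 -0.15 0 0 0 0;0 -0.1 0 0 0 0;0 0 0 0 0 0;0 0 0 0 0 0"}}

```text
t: 39.75
tcp_pos: [470.1, 201.8, 166.2]
eef_rot: [3.139, -0.005, -0.173]
ft_force: [-1.2, -0.2, 0.1]
width: 85.6
```

Run:
```python
from h import *
state()
im=eyes.read_camera('top')[:,:,::-1]; im2=eyes.read_camera('scene')[:,:,::-1]
cv2.imwrite('pics/end_top.png',im); cv2.imwrite('pics/end_scene.png',im2)
# scoop: orange in the scene picture; expected body points projected
k=eyes.calibration('top'); ks=eyes.calibration('scene')
def orange(i): h=cv2.cvtColor(i,cv2.COLOR_BGR2HSV); return cv2.inRange(h,(4,130,60),(16,255,255))
for n,i,kk in(('top',im,k),('scene',im2,ks)):
    _,_,st,c=cv2.connectedComponentsWithStats(orange(i)); print(n,[(st[j].tolist(),c[j].round().tolist()) for j in range(1,len(st)) if st[j,4]>150]); 
    print(' pred scoop',proj(kk,[(519,37,30),(568.5,28,34)]).round().tolist(),'mouth',proj(kk,[(530,-198,120)]).round().tolist())
# balls in bin: bright grey blobs inside the mouth (top)
P=proj(k,[(500,-130,156),(595,-270,156),(500,-270,156),(595,-130,156)]); x0,y0=P.min(0).astype(int);x1,y1=P.max(0).astype(int)
print('mouth window',x0,y0,x1,y1)
o=cv2.imread('pics/top1.png'); 
for n,(x,y) in dict(tub=(163,237),pot=(495,244),brown=(478,262),clear=(469,222)).items():
    t=o[y-14:y+14,x-14:x+14]; r=cv2.matchTemplate(im[y-30:y+30,x-30:x+30],t,cv2.TM_CCOEFF_NORMED); _,m,_,l=cv2.minMaxLoc(r); print(n,'moved px',l[0]-16,l[1]-16,'score',round(m,2))
c=im[y0-5:y1+5,x0-5:x1+5]; np.set_printoptions(linewidth=250); print(c.max(2)[::3,::3])
```

```text
t 39.75 tcp [470.1 201.8 166.2] rot [ 3.139 -0.005 -0.173] w 85.59398052539306 F [-1.2 -0.2  0.1] q [ 0.29  0.42  1.7  -0.01  1.02  2.04]
top [([265, 244, 33, 47, 1156], [281.0, 267.0]), ([427, 293, 23, 31, 608], [438.0, 308.0])]
 pred scoop [[281.0, 265.0], [285.0, 244.0]] mouth [[384.0, 252.0]]
scene [([0, 52, 75, 67, 1388], [34.0, 83.0]), ([0, 79, 151, 122, 4652], [67.0, 138.0]), ([251, 240, 47, 43, 1192], [274.0, 260.0]), ([330, 371, 34, 34, 502], [347.0, 388.0])]
 pred scoop [[276.0, 259.0], [294.0, 251.0]] mouth [[344.0, 291.0]]
mouth window 353 219 419 262
tub moved px -16 -10 score 0.36
pot moved px 0 0 score 1.0
brown moved px 0 0 score 1.0
clear moved px 0 0 score 1.0
[[ 57  63 167 128 128 128 128 127 127 127 127 128 128 127 121 112 103  98  98 108 119 121 124 122 123 123]
 [ 49  70 166 128 128 128 128 127 128 128 128 128 127 128 128 128 127 127 129 128 127 127 101 102 110  75]
 [ 47  74 141 128 128 128 128 128 128 128 127 128 128 127 127 127 128 127 127 128 128 128  79  78 127  41]
 [ 49  78 167 174 174 160 159 160 118 119 128 128 128 128 127 127 128 128 128 128 128 127  7
[... 813 characters left out ...]
  99  97  98  97  99  97  97  74  74  73  79 113 177 179]
 [ 73 123  99  98  98  98  98  98  98  99  98  98  98  98  98  98  98  97  98  74  74  75  79  98 177 179]
 [ 95 111  98  98  97  99  99  98  99  98  99  99  97  99  97  98  97  97  98  79  74  75  76 145 179 179]
 [131 104  98  99  97  98  98  97  98  98  97  98  98  98  98  99  99  99  98  97  79  75  73 166 179 179]
 [128 133 131 127 125 110  97  96  98  99  97  99  97  98  99  97  98  97  98  98  97  73  72 177 179 178]
 [113 114 113 113 116 112 110 109 125 139 133 128 129 115  97  98  98  98  98  97  98  98  73 146 168 179]
 [113 112 113 111 140 113 114 112 114 113 113 113 107 106 115 111 129 136 137 128 132 124 102 106 165 178]]
```

Run:
```python
from h import *
o=cv2.imread('pics/scene1.png'); e=cv2.imread('pics/end_scene.png')
for n,(x,y) in dict(tub=(236,188),pot=(447,389),brown=(414,382),clear=(446,354)).items():
    t=o[y-14:y+14,x-14:x+14]; r=cv2.matchTemplate(e[y-30:y+30,x-30:x+30],t,cv2.TM_CCOEFF_NORMED); _,m,_,l=cv2.minMaxLoc(r); print(n,'moved',l[0]-16,l[1]-16,'score',round(m,2))
g=cv2.imread('pics/g1.png')[:,400:]; c=cv2.resize(e[180:420,240:560],(400,300))
d=cv2.absdiff(g,c).max(2); _,_,st,cc=cv2.connectedComponentsWithStats((cv2.GaussianBlur(d,(5,5),0)>25).astype(np.uint8))
for s,q in zip(st[1:],cc[1:]):
    if s[4]>15: print('diff box',s.tolist(),'centre',q.round().tolist())
t=cv2.imread('pics/end_top.png'); z=cv2.resize(t[215:250,355:420],None,fx=8,fy=8,interpolation=cv2.INTER_CUBIC)
h=cv2.HoughCircles(cv2.cvtColor(z,cv2.COLOR_BGR2GRAY),cv2.HOUGH_GRADIENT,1,35,param1=60,param2=13,minRadius=22,maxRadius=36); print('circles',None if h is None else (h[0]/8+[355,215,0]).round(1).tolist())
```

```text
tub moved 1 -1 score 0.44
pot moved 0 0 score 1.0
brown moved 0 0 score 1.0
clear moved 0 0 score 1.0
diff box [0, 0, 75, 131, 3700] centre [26.0, 72.0]
diff box [0, 120, 8, 6, 28] centre [3.0, 122.0]
diff box [149, 134, 14, 12, 105] centre [154.0, 140.0]
circles [[388.3, 233.3, 4.3], [373.7, 232.1, 3.8]]
```

The bin is unmoved, with changes only at the balls inside it and around the scoop and arm. The scoop stands where I set it, and the arm is clear. I'm handing in.

```bash
python3 -c "
from h import *
state(); print(workorder.sign_off())"
```

```text
t 39.85 tcp [470.1 201.1 166.1] rot [ 3.139 -0.004 -0.174] w 85.24294765597763 F [-0.3  0.3  0.2] q [ 0.29  0.42  1.7  -0.    1.02  2.04]
the job is handed in; nothing more can be done
None
```

The job is done and handed in at about 40 s of the 72 s allowed; the system reported no verdict. I moved the orange scoop aside with all six balls and let go of it, then pulled the bin open to its stop. I took the scoop up again by its handle, poured about its lip over the bin mouth, and set it down empty and upright.

**Checks that agreed:**
- **Bin:** when I pulled further, the bar did not move at 48 N. The bin looks the same before and after the pour.
- **Scoop:** the wrist picture at 65° showed no ball pixels left in it. At the end it stood within a few pixels of where I expected it, released and with the arm clear.
- **Bystanders:** the pot, brown vial and clear vial had not moved.

**Checks that fell short:**
- **Ball count:** I could not count all six balls in the bin directly, because its walls hide some; the circle search found only two. That all six are in rests on the empty scoop and on no change at the bin or on the counter around it in the scene picture.
- **Tub:** the final tub check failed (match score about 0.4), probably because the arm or its shadow covers it. The gripper stayed more than 10 cm from it throughout.

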